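Close the lock kit and hand over its record plate

TASK

The lock parts are loaded in the little green-fronted kit drawer, so first push that drawer fully shut. Then find the record plate, the one with a notched corner that marks its frosted label end (not the un-notched blank), pick it up by its bare metal with the fingers off the frosted label, and present it to the instructor: label face up and level, the frosted end centred above the middle of the yellow mat and pointing the way the mat's black arrow points, about 10 cm above the mat. Finish while still holding it there, steady, and leave the blank plate and all the other tools where they lie.

Things in the scene. Friction and masses are not known exactly. Their poses are not given: they have to be found in the camera images.
- kit_drawer0 (a joint): how far the kit drawer is pulled out (m): 0 = fully shut, 0.134 = at its stop. It runs with about 1 N of friction plus slight damping and stays where it is left.
- kit_drawer0_handle (a point): middle of the drawer's bar handle: a level steel bar about 10 mm thick, 97 mm long, 52 mm above the table, 35 mm in front of the green drawer front. x axis points into the cabinet (the way to push it shut), y along the bar. The fixed grey cabinet is 200 x 200 mm, 90 mm high, square to this frame; its front is 35 mm beyond the handle when shut.
- plate_center (a point): centre (half-way up) of the loose record plate: grey aluminium, 130 mm long (x), 40 wide (y), 6 thick, about 80 g, z out of the label face, up from the start. Its +x end is the label end: last 40 mm frosted (paler) on top, with a 12 x 12 mm square notch in the +x +y corner. The rest, x -65 to +25 mm, is bare and may be gripped. It lies balanced on puck_a, both ends overhanging, any yaw.
- record_label: the frosted label end of the record plate; origin at the middle of the frosted 40 x 40 mm square, half-way through the thickness, 45 mm along +x from the plate's centre; same axes as the plate (z out of the label face). Fingers must stay off it.
- blank_center (a point): centre of the blank plate: same strip, 130 x 40 x 6 mm, but no notch and no frosted end; it lies likewise on the other puck. Leave it alone.
- puck_a: fixed round wooden puck under the record plate, 40 mm across, 30 mm high; origin under its centre. Two places, about 0.2 m apart on the robot's right, are swapped between it and the equal puck under the blank
- mat_center (a point): middle of the top of the yellow round hand-over mat, 120 mm across, 3 mm thick, fixed. x axis = the way its black arrow points; z up.
- hammer: bystander: hammer lying at the back right; origin under its handle
- screwdriver: bystander: screwdriver lying near the robot, left of the middle; up to 35 mm high
- brush: bystander: yellow flat brush lying in the green tray
- lock_case: bystander: steel mortise lock case, 220 x 95 x 23 mm, lying at the back in the middle
- oil_can: bystander: oil can, 52 mm across, 130 mm high, standing at the left; origin under it
- tray: bystander: green tray 200 x 130 x 45 mm at the right; origin under it
- bench_block: bystander: dark steel block 70 x 90 x 60 mm at the left; origin under it
Not all that is in view belongs to the job. Leave any purple look-alike of the part that bears plate_center alone.

How it is judged:
By the outcome, as a careful person would: the job done as asked, in the order asked, and still so for the second after the job is handed in, while the arm keeps its last pose, push and grip.
It also fails if it takes over 54 s, if anything falls off the work surface, if the arm or the gripper's body presses on something with over 40 N, if the wrist force passes 120 N, or if a joint passes its speed limit or range.

ROBOT

A 6-joint arm with a two-finger parallel gripper is mounted at the origin on the work surface. World frame = base frame: x ahead of the robot, y to its left, z up, the work surface at z = 0. Lengths are in m, angles in rad, forces in N, time in s.
With the tool pointing down it reaches from about 0.4 to 0.825 m from the base axis. Payload 7 kg.
Tool frame: the origin (TCP) lies midway between the tips of the shut fingers; the grasp point (between the pads) lies 19 mm behind it; z points along the fingers, y is the direction in which the jaws open and shut (so a half turn about z gives the same grasp; the last joint's range is limited). The gripper opens to 85 mm and grips with 20 to 120 N. Pads are 22 mm wide; open, the fingers measure 114 mm over their backs; the gripper's body (76 mm by 85 mm) begins 54 mm behind the grasp point. The pads swing forward as they close: fully open they stand 13 mm farther back than shut.
Start: joints at [1.516, 0.359, 0.012, 0, -1.224, -0.288], TCP at [0.227, 0.636, 0.231] pointing down, gripper open.
Joint ranges: [-3.07, 3.07], [-1.43, 2.12], [-1.02, 1.25], [-3.03, 1.67], [-3.05, -0], [-3.03, 3.03]. Speed limits (rad/s): [2.39, 2.39, 3.01, 3.14, 3.14, 3.14].

INTERFACE

Orientations are given as a unit quaternion [x, y, z, w].
In Python, from workcell import ctrl, ik, get_image gives the robot as it stands. Calls block until the motion is done:
- ctrl.movep(position, orientation): joint-space move of the TCP to a pose.
- ctrl.move_linear(position, vel=0.15, attitude=None, until_force=None): straight line of the TCP; attitude=None keeps the orientation; vel is the mean speed in m/s. With until_force (N) it stops when the force on the tool has changed by that much, and returns True; else False.
- ctrl.set_joints(angles): joint-space move.
- ctrl.gripper_to(opening, grasp_force=None): finger opening in m; grasp_force is the grip in N (None keeps the last); returns when the fingers have stopped.
- ctrl.hold(seconds).
- ik(position, orientation): joint angles nearest the present ones, or None.
- get_image(name): name is "side" or "top"; returns a dict with "color" (384x512x3 uint8, red, green, blue), "z_map" (384x512 float32, m along the optical axis (not along the pixel's ray), 0 where there is no reading), "intrinsics" (3x3 intrinsics, pixels), "R" (3x3) and "t" (3): a world point X has camera coordinates R X + t. Camera axes: x right, y down, z forward; pixel columns grow to the right and rows downward; lengths in m; the calibration is good to about 2 mm. A picture is of the moment at which its call begins.
A pose or a line that the arm cannot do raises ctrl.MotionError and nothing moves.
- ctrl.sign_off(): hands the job in, once; it reports no verdict.
Readings, each from a call of its own:
- ctrl.get_clock(): time.
- ctrl.get_q(): joint angles.
- ctrl.get_qd(): joint speeds.
- ctrl.get_effort(): joint torques, N m.
- ctrl.get_eef_pos(): TCP position.
- ctrl.get_orientation(): TCP orientation.
- ctrl.get_wrist_force(): force on the tool from outside, world axes, zero at the start.
- ctrl.get_moment(): the same for the moment, N m.
- ctrl.get_grip_width(): finger opening in m.
Only numpy, scipy, OpenCV 4.12 (cv2) and the standard library are available. Lean on these libraries where they do the work, as an engineer would, in place of code of your own. Each camera call takes 0.05 s, during which the arm holds its last target. There are 200 camera calls.

## Working session

There is one attempt and no reset: what is moved stays moved. The work goes in short steps, each a Python script; the robot and the scene stay as the last script left them, time stands still between calls to the robot, and variables do not carry over. Pictures are saved under pics/ and viewed, about 8 in all and at most 12, crops included, and the job is handed in when it is done.

```bash
mkdir -p pics
cat > h.py <<'E'
import numpy as np, cv2
from workcell import ctrl, ik, get_image
def snap(name,tag):
    d=get_image(name); np.savez(f'pics/{tag}.npz',**d); cv2.imwrite(f'pics/{tag}.png',d['color'][:,:,::-1]); return d
def load(tag): return dict(np.load(f'pics/{tag}.npz'))
def crop(d,u0,v0,u1,v1,tag,s=4):
    cv2.imwrite(f'pics/{tag}.png',cv2.resize(d['color'][v0:v1,u0:u1,::-1],None,fx=s,fy=s,interpolation=cv2.INTER_CUBIC))
def world(d,u,v,z=None):
    "pixel -> world, by depth map, or on plane at height z"
    r=d['R'].T@np.linalg.inv(d['intrinsics'])@np.array([u,v,1.]); c=-d['R'].T@d['t']
    s=d['z_map'][int(round(v)),int(round(u))] if z is None else (z-c[2])/r[2]
    return c+s*r
E
python3 - <<'E'
from h import *
a=snap('top','top0');b=snap('side','side0')
cv2.imwrite('pics/both.png',cv2.resize(np.vstack([a['color'],b['color']])[:,:,::-1],(400,600)))
for d in(a,b):print(-d['R'].T@d['t'],d['R'].round(2).tolist())
print(ctrl.get_clock(),ctrl.get_orientation())
E
```

```text
[ 0.1736676  -0.02379009  1.71058965] [[0.04, -1.0, -0.01], [-0.97, -0.03, -0.23], [0.23, 0.01, -0.97]]
[ 0.04357438 -1.43356943  0.97047122] [[0.94, -0.35, 0.0], [-0.18, -0.48, -0.86], [0.3, 0.8, -0.51]]
0.1 [ 9.85336298e-01 -1.70621853e-01 -5.91138992e-05  7.48360154e-04]
```

View pics/top0.png

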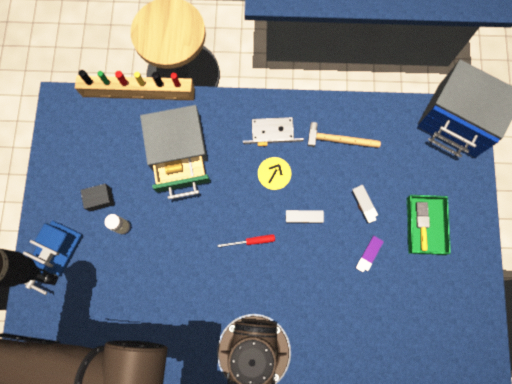

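View pics/side0.png

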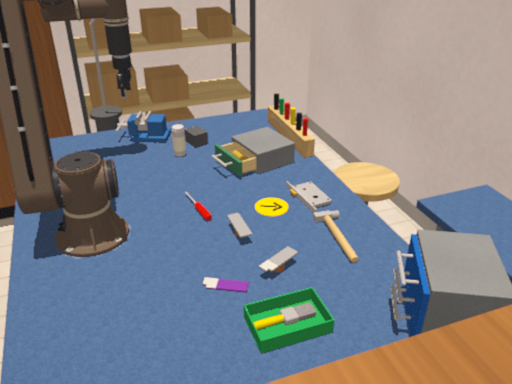

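Top view: drawer with green front at about (180,183), bar (184,192), mat (275,173) with its arrow pointing up-right. Plate candidates are the light strips at (305,216) and (365,203). The purple look-alike at (370,253) is excluded. I'll confirm which is which in an enlarged crop.

Run:
```python
from h import *
d=load('top0'); s=load('side0')
def c(d,u0,v0,u1,v1,f): return cv2.resize(d['color'][v0:v1,u0:u1,::-1],None,fx=f,fy=f,interpolation=cv2.INTER_CUBIC)
A=c(d,250,150,390,225,5) # 700x375
B=c(s,220,200,310,280,2.5)
B=c(d,140,150,215,204,4) ; C=c(s,222,205,306,275,3.2)
h=216
A2=np.zeros((600,700,3),np.uint8);A2[:375]=A;A2[380:380+min(216,B.shape[0]),:300]=B[:216];A2[376:376+min(224,C.shape[0]),310:310+C.shape[1]]=C[:224]
cv2.imwrite('pics/crop1.png',A2)
for n,u,v in[('p1',305,216),('p2',365,203),('mat',275,173),('pur',366,262),('cab',172,130),('bar',184,192)]:print(n,world(d,u,v).round(3))
```

```text
p1 [ 0.456 -0.164  0.038]
p2 [ 0.508 -0.372  0.041]
mat [ 0.616 -0.057  0.001]
pur [ 0.308 -0.381 -0.   ]
cab [0.737 0.31  0.089]
bar [0.523 0.258 0.057]
```

View pics/crop1.png

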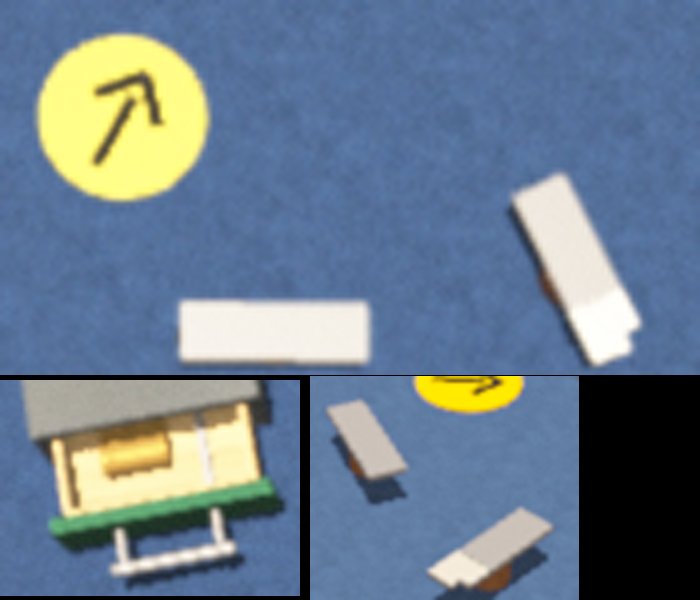

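The record plate is the right strip at top px (365,203): it has a paler end and a notch at the lower-right corner, crop (635,340). The strip at (305,216) is uniform and un-notched, so it is the blank. The notch lies on +y seen from above, which agrees with label up. Now I'll measure.

```bash
cat > m.py <<'E'
from h import *
def cloud(d):
    v,u=np.mgrid[:384,:512]; K=np.linalg.inv(d['intrinsics'])
    P=(np.stack([u,v,np.ones_like(u)],-1)@K.T)*d['z_map'][...,None]
    return (P-d['t'])@d['R']
def edgemask(d,m,z):
    "mask -> world xy on plane z"
    v,u=np.nonzero(m); return np.array([world(d,a,b,z)[:2] for a,b in zip(u,v)],np.float32)
def rect(P):
    (c,s,_)=r=cv2.minAreaRect(P); b=cv2.boxPoints(r); e=[b[1]-b[0],b[2]-b[1]]; e=max(e,key=np.linalg.norm)
    return np.round(c,4),np.round(s,4),round(np.degrees(np.arctan2(e[1],e[0])),2)
E
python3 - <<'E'
from m import *
for tag in('top0','side0'):
    d=load(tag);W=cloud(d);hsv=cv2.cvtColor(d['color'],cv2.COLOR_RGB2HSV);x,y,z=W[...,0],W[...,1],W[...,2]
    m=(abs(x-.508)<.1)&(abs(y+.372)<.1)&(z>.025)&(z<.05)&(hsv[...,1]<60)
    P=edgemask(d,m,.036);print(tag,'plate',len(P),np.median(z[m]).round(4),P.mean(0),rect(P))
    m=(abs(x-.62)<.1)&(abs(y+.057)<.1)&(hsv[...,0]>20)&(hsv[...,0]<35)&(hsv[...,1]>80)&(z<.02)
    hull=cv2.convexHull(np.argwhere(m)[:,::-1].astype(np.int32));f=np.zeros(m.shape,np.uint8);cv2.fillPoly(f,[hull],1)
    P=edgemask(d,f,.003);print('mat',P.mean(0),rect(P)[1])
    k=(cv2.erode(f,np.ones((3,3)))>0);w=np.where(k,255-d['color'][...,0].astype(float),0);w[w<60]=0
    v,u=np.nonzero(w);Q=edgemask(d,w,.003);ww=w[v,u]
    mu=np.average(Q,0,ww);C=np.cov(Q.T,aweights=ww);e=np.linalg.eigh(C)[1][:,1];e*=np.sign(e[0])
    pr=(Q-mu)@e;print('arrow',mu,np.degrees(np.arctan2(e[1],e[0])),pr.min(),pr.max(),'skew',np.average(pr**3,weights=ww))
    cab=(abs(z-.09)<.008)&(abs(x-.73)<.2)&(abs(y-.3)<.2)&(hsv[...,1]<70)
    P=edgemask(d,cab,.09);print('cab',rect(P),cab.sum())
    g=(abs(x-.6)<.15)&(abs(y-.27)<.15)&(hsv[...,0]>50)&(hsv[...,0]<85)&(hsv[...,1]>90)
    print('green',W[g].mean(0),rect(W[g][:,:2].astype(np.float32)),W[g][:,2].max())
d=load('top0')
a=world(d,168.7,197.5,.057);b=world(d,198,192,.057);print('bar',a,b,(a+b)/2,np.linalg.norm(a-b),np.degrees(np.arctan2(*(a-b)[:2])))
E
```

```text
top0 plate 419 0.035 [ 0.5105777  -0.37090895] (array([ 0.5099, -0.3719]), array([0.1297, 0.0401]), np.float32(25.94))
mat [ 0.6318887  -0.04548328] [0.1691 0.1158]
arrow [ 0.67257709 -0.02702887] 29.904577409701655 -0.08385647018442477 0.05274196727253572 skew -4.040163766447014e-05
cab (array([0.774 , 0.3229]), array([0.2956, 0.2004]), np.float32(13.19)) 2719
green [0.55359561 0.26976782 0.05787872] (array([0.555 , 0.2714]), array([0.0123, 0.1924]), np.float32(-76.2)) 0.08471001151971352
side0 plate 419 0.0373 [ 0.5117843  -0.37475285] (array([ 0.5125, -0.3757]), array([0.135 , 0.0464]), np.float32(25.24))
mat [ 0.6342555  -0.04350698] [0.1845 0.1197]
arrow [ 0.67445607 -0.0222631 ] 35.076907081831045 -0.08058268716310553 0.05558271828437114 skew -3.8899636062678284e-05
cab (array([0.7383, 0.3088]), array([0.3732, 0.2182]), np.float32(13.47)) 1034
green [0.55967883 0.25054603 0.05418385] (array([0.5591, 0.2721]), array([0.0223, 0.2079]), np.float32(-76.83)) 0.08323762507380726
bar [0.50141846 0.3093143  0.057     ] [0.52430633 0.20913894 0.057     ] [0.5128624  0.25922662 0.057     ] 0.10275678799600989 -12.869917737498435
```

```bash
cat > n.py <<'E'
from m import *
for tag in('top0','side0'):
    d=load(tag);W=cloud(d);hsv=cv2.cvtColor(d['color'],cv2.COLOR_RGB2HSV);x,y,z=W[...,0],W[...,1],W[...,2]
    m=(np.hypot(x-.616,y+.057)<.085)&(hsv[...,0]>20)&(hsv[...,0]<35)&(hsv[...,1]>80)&(z<.02)
    n,l,st,_=cv2.connectedComponentsWithStats(m.astype(np.uint8));m=l==1+st[1:,4].argmax()
    hull=cv2.convexHull(np.argwhere(m)[:,::-1].astype(np.int32));f=np.zeros(m.shape,np.uint8);cv2.fillPoly(f,[hull],1)
    P=edgemask(d,f,.003);c=P.mean(0);print(tag,'mat',c,rect(P)[1])
    w=np.where(f,255-d['color'][...,0].astype(float),0);w[w<60]=0
    v,u=np.nonzero(w);Q=edgemask(d,w,.003);ww=w[v,u];ok=np.hypot(*(Q-c).T)<.05;Q,ww=Q[ok],ww[ok]
    mu=np.average(Q,0,ww);R=lambda t:np.array([[np.cos(t),np.sin(t)],[-np.sin(t),np.cos(t)]])
    # mirror-symmetry axis through mat centre: minimise asymmetry
    best=[]
    for t in np.radians(np.arange(-60,0,1.)):
        p=(Q-c)@R(t).T; H=lambda q:cv2.GaussianBlur(np.histogram2d(q[:,0],q[:,1],40,[[-.06,.06]]*2,weights=ww)[0],(0,0),1.2)
        best.append(np.abs(H(p)-H(p*[1,-1])).sum())
    t=-60+np.argmin(best);tail=(Q-c)@R(np.radians(t)).T;s=tail[:,0]<0.0
    e=np.polyfit(tail[s,0],tail[s,1],1,w=ww[s])
    print('sym',t,'shaft fit',t+np.degrees(np.arctan(e[0])),'offset',e[1],'ink to centre',mu-c,'ext',tail[:,0].min(),tail[:,0].max())
    cab=(abs(z-.09)<.012)&(abs(x-.73)<.2)&(abs(y-.3)<.2)&(hsv[...,1]<70)
    n,l,st,_=cv2.connectedComponentsWithStats(cab.astype(np.uint8));cab=l==1+st[1:,4].argmax()
    print('cab',rect(edgemask(d,cab,.09)))
for yaw in(25.9,-154.1):
  for p,dy in(((.5435,-.358,.013),0),((.546,-.015,.083),124)):
    a=np.radians((yaw+dy)/2);print(yaw,ik(p,[np.cos(a),np.sin(a),0,0]))
E
python3 n.py
```

```text
top0 mat [ 0.6152783  -0.05325921] [0.1193 0.1158]
sym -27 shaft fit -26.793972763146044 offset -5.362008259836637e-06 ink to centre [ 0.0072775  -0.00409538] ext -0.03809606676579486 0.03655489605183389
cab (array([0.7215, 0.3106]), array([0.1881, 0.2005]), np.float32(-76.91))
side0 mat [ 0.6178714  -0.05396124] [0.1126 0.1162]
sym -22 shaft fit -27.90790518903568 offset 0.0014609922155588118 ink to centre [ 0.00975708 -0.00283158] ext -0.03675119681512272 0.03548230173794223
cab (array([0.7231, 0.3008]), array([0.2017, 0.2259]), np.float32(-76.77))
25.9 [-0.28331176  0.52249325 -0.28143685  0.         -0.76686623  2.30614836]
25.9 [ 0.33133295  0.29402225 -0.46270617  0.         -0.81406791 -2.42747338]
-154.1 [-0.28331176  0.52249325 -0.28143685  0.         -0.76686623 -0.83544429]
-154.1 [ 0.33133295  0.29402225 -0.46270617  0.         -0.81406791  0.71411927]
```

Mat centre is about (0.616, -0.0535) with the arrow at about -27°. Cabinet yaw is about 13.1° and the drawer is out by roughly 0.08 m. Next I'll push the handle bar with shut fingers.

```bash
cat >> h.py <<'E'
def down(deg): a=np.radians(deg/2); return [np.cos(a),np.sin(a),0,0]
def say(*k): print(*k,round(ctrl.get_clock(),2),ctrl.get_eef_pos().round(4),ctrl.get_wrist_force().round(1),round(ctrl.get_grip_width(),4))
E
python3 - <<'E'
from h import *
ax=np.array([np.cos(np.radians(13.1)),np.sin(np.radians(13.1)),0]); bar=np.array([.514,.2595,.033])
ctrl.gripper_to(0,40)
s=bar-.06*ax
ctrl.movep(s+[0,0,.15],down(13.1)); ctrl.move_linear(s,vel=.2); say('down')
print(ctrl.move_linear(s+.03*ax,vel=.1)); say('near')
r=ctrl.move_linear(s+.19*ax,vel=.06,until_force=12); say(r); print('travel from bar0',(ctrl.get_eef_pos()-bar)@ax)
snap('top','top1')
E
```

```text
down 3.43 [0.456  0.2467 0.0337] [0.3 0.5 0.7] 0.0002
False
near 3.88 [0.4849 0.2526 0.0334] [-0.3 -0.2  0.5] 0.0004
True 5.38 [0.5696 0.2718 0.0319] [-0.8 -0.5  0.3] -0.0002
travel from bar0 0.05694011846306706
```

Run:
```python
from h import *
ax=np.array([np.cos(np.radians(13.1)),np.sin(np.radians(13.1)),0])
p=ctrl.get_eef_pos()
r=ctrl.move_linear(p+.03*ax,vel=.03,until_force=20); say(r,(ctrl.get_eef_pos()-p)@ax)
p=ctrl.get_eef_pos(); p[2]=.033
ctrl.move_linear(p-.05*ax,vel=.15); q=ctrl.get_eef_pos(); ctrl.move_linear(q+[0,0,.2],vel=.3)
ctrl.movep([.5435-.0,-.15,.25],down(-154.1)); ctrl.gripper_to(.085)
say('x')
d=snap('top','top2');s=snap('side','side2')
A=cv2.resize(d['color'][90:210,120:220,::-1],None,fx=4,fy=4);B=cv2.resize(s['color'][115:195,195:305,::-1],None,fx=3.6,fy=3.6)
C=np.zeros((480,800,3),np.uint8);C[:480,:400]=A;C[:288,402:798]=B[:288];cv2.imwrite('pics/c2.png',C)
```

```text
True -0.0002232942677009368 5.81 [0.5694 0.2714 0.0311] [-0.2 -0.9  0.5] 0.0001
x 9.79 [ 0.5435 -0.15    0.25  ] [ 0.  -0.4  0.3] 0.0849
```

View pics/c2.png

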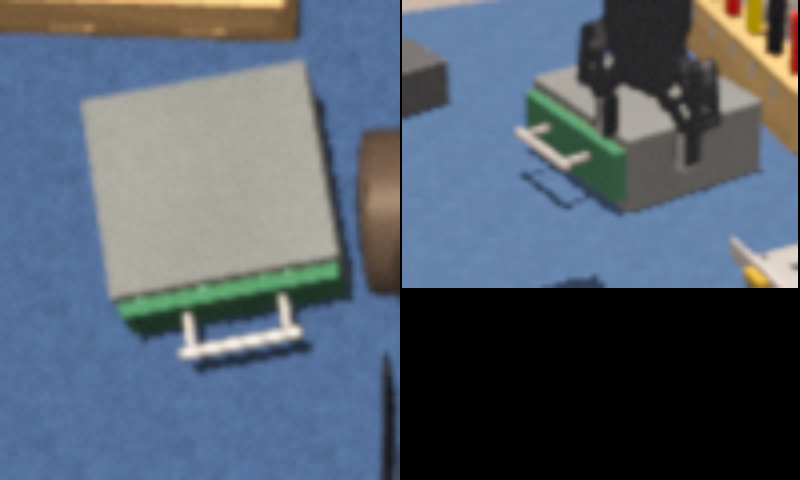

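The drawer looks shut in both views: the green front is flush with the cabinet, and the second 20 N push did not move it. Now I'll grasp the record plate.

Run:
```python
from h import *
xd=np.array([np.cos(np.radians(-154.1)),np.sin(np.radians(-154.1)),0]); c=np.array([.5105,-.3727,0])
g=c-.037*xd
ctrl.movep(g+[0,0,.13],down(-154.1))
print(ctrl.move_linear(g+[0,0,.013],vel=.1,until_force=8)); say('at')
ctrl.gripper_to(.048); d=snap('side','side3'); 
A=cv2.resize(d['color'][190:290,215:315,::-1],None,fx=4,fy=4)
ctrl.gripper_to(.0,70); say('grip')
e=ctrl.get_eef_pos(); ctrl.move_linear(e+[0,0,.07],vel=.06); ctrl.hold(.2); say('up')
d=snap('side','side4'); t=snap('top','top4')
B=cv2.resize(d['color'][160:260,215:315,::-1],None,fx=4,fy=4)
cv2.imwrite('pics/c3.png',np.hstack([A,B]))
```

```text
False
at 12.16 [ 0.5443 -0.3567  0.0137] [-0.  -0.5  1.2] 0.0851
grip 12.91 [ 0.5438 -0.3566  0.0133] [-0.8  0.4  3.5] 0.0382
up 14.43 [ 0.5436 -0.3565  0.0829] [ 0.2  0.2 -1.1] 0.038
```

View pics/c3.png

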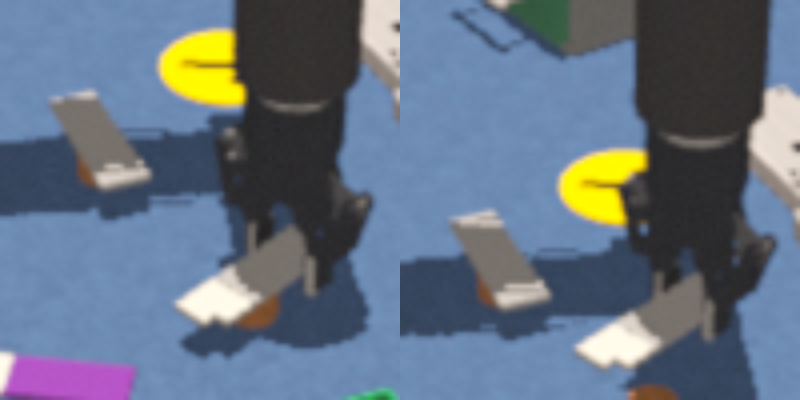

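The plate is held on bare metal near its plain end, the label end is free, and the blank is untouched. I'll carry it over the mat and measure its pose there.

```bash
cat > meas.py <<'E'
from m import *
def meas(d,c0,z0,r=.035):
    "label region: plane fit + rect of the plate part near c0"
    W=cloud(d);hsv=cv2.cvtColor(d['color'],cv2.COLOR_RGB2HSV)
    m=(np.hypot(W[...,0]-c0[0],W[...,1]-c0[1])<r)&(abs(W[...,2]-z0)<.02)&(hsv[...,1]<60)&(hsv[...,2]>90)
    P=W[m];A=np.c_[P[:,:2]-c0[:2],np.ones(len(P))]
    k=np.ones(len(P),bool)
    for _ in range(4):
        s=np.linalg.lstsq(A[k],P[k,2],rcond=None)[0];k=abs(A@s-P[:,2])<.004
    return m,s,k.sum()
E
python3 - <<'E'
from meas import *
th=-27.; u=np.array([np.cos(np.radians(th)),np.sin(np.radians(th)),0]); mat=np.array([.616,-.0535,0])
t=mat-.082*u
z=.103-.033+.0133
ctrl.move_linear(ctrl.get_eef_pos()+[0,0,.05],vel=.15)
ctrl.movep([t[0],t[1],.14],down(th)); ctrl.move_linear([t[0],t[1],z],vel=.08); ctrl.hold(.5); say('there')
a=snap('top','top5');b=snap('side','side5')
for d in(a,b):
    m,s,n=meas(d,mat,.106);print(s,n,'deg along/across',np.degrees([s[0]*u[0]+s[1]*u[1],-s[0]*u[1]+s[1]*u[0]]))
A=cv2.resize(a['color'][120:220,225:325,::-1],None,fx=4,fy=4);B=cv2.resize(b['color'][130:230,225:325,::-1],None,fx=4,fy=4)
cv2.imwrite('pics/c5.png',np.hstack([A,B]))
E
```

```text
there 17.8 [ 0.543  -0.0162  0.0834] [-0.  -0.1  0. ] 0.0384
[0. 0. 0.] 0 deg along/across [0. 0.]
[-0.0366427  -0.00986067  0.10733463] 94 deg along/across [-1.61415043 -1.45653649]
```

View pics/c5.png

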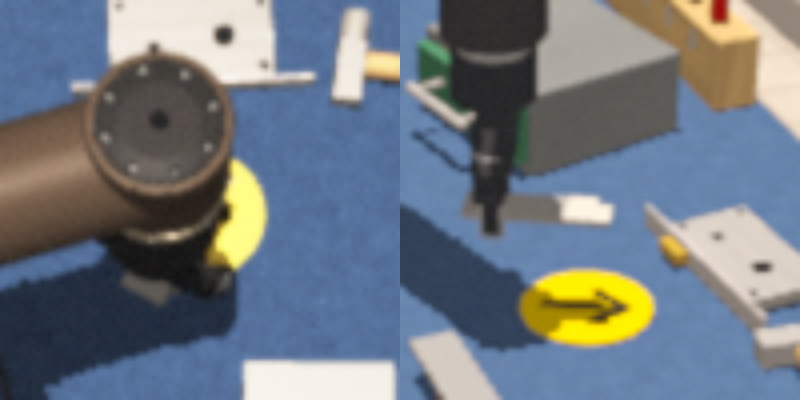

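Run:
```python
from meas import *
th=np.radians(-27);u=np.array([np.cos(th),np.sin(th)]);w=np.array([-u[1],u[0]]);mat=np.array([.616,-.0535])
d=load('side5');W=cloud(d);g=d['color'].min(-1).astype(int)
hsv=cv2.cvtColor(d['color'],cv2.COLOR_RGB2HSV)
reg=(np.hypot(W[...,0]-mat[0],W[...,1]-mat[1])<.09)&(abs(W[...,2]-.106)<.02)&(hsv[...,1]<60)
for nm,m in(('label',reg&(g>185)),('plate',reg&(g>90))):
    P=edgemask(d,m,.106); r=(P-mat)
    print(nm,len(P),'mean off along/across',(r.mean(0)@u).round(4),(r.mean(0)@w).round(4),'ext',(r@u).min(),(r@u).max(),(r@w).min(),(r@w).max(),rect(P))
    v,uu=np.nonzero(m);z=W[m]; print('z along',[ (round(float(a),3),np.median(z[abs((P-mat)@u-a)<.006,2]).round(4)) for a in(-.04,-.03,-.02,-.01,0,.01) if (abs((P-mat)@u-a)<.006).any()])
    print('pix',uu.min(),uu.max(),v.min(),v.max())
cv2.imwrite('pics/c6.png',cv2.resize(d['color'][168:200,235:285,::-1],None,fx=16,fy=16,interpolation=cv2.INTER_CUBIC))
```

```text
label 67 mean off along/across -0.0003 0.0004 ext -0.02297821849769112 0.021776324676386707 -0.017949771276299847 0.020033072779823496 (array([ 0.6165, -0.0521]), array([0.0349, 0.0418]), np.float32(-20.46))
z along [(-0.02, np.float64(0.1073)), (-0.01, np.float64(0.1084)), (0.0, np.float64(0.1078)), (0.01, np.float64(0.108))]
pix 265 277 179 184
plate 190 mean off along/across -0.0258 -0.0053 ext -0.07294676321526863 0.024182366069056237 -0.05113687320400779 0.020033072779823496 (array([ 0.5902, -0.0525]), array([0.0691, 0.0981]), np.float32(-19.9))
z along [(-0.04, np.float64(0.1075)), (-0.03, np.float64(0.1083)), (-0.02, np.float64(0.1079)), (-0.01, np.float64(0.1075)), (0.0, np.float64(0.1074)), (0.01, np.float64(0.1078))]
pix 250 278 178 188
```

View pics/c6.png

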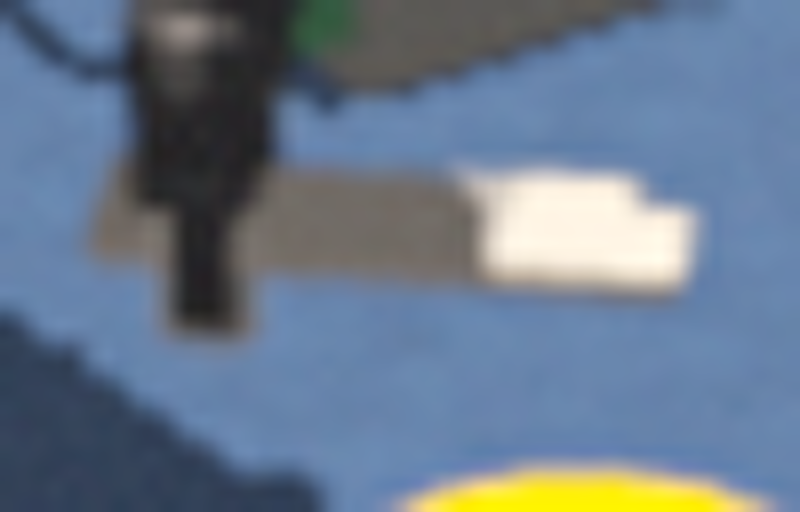

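Run:
```python
from m import *
d=load('side5')
f=lambda u,v:world(d,235+u/16-.5,168+v/16-.5,.106)
for a,b in(((95,246),(688,284)),((275,170),(640,176)),((250,262),(690,285))):
    e=f(*b)-f(*a);print(np.degrees(np.arctan2(e[1],e[0])),np.linalg.norm(e))
```

```text
-27.70143651266747 0.12941873879534432
-22.36618263712808 0.08069426769369399
-26.372788889885143 0.09552841138589907
```

Run:
```python
from h import *
ctrl.hold(.5); say('final'); print(abs(ctrl.get_qd()).max()); ctrl.sign_off()
```

```text
final 18.4 [ 0.5429 -0.0163  0.0833] [-0.7  0.3 -0.4] 0.0381
0.0017214032771021728
the job is handed in; nothing more can be done
```

I pushed the drawer shut, then picked up the notched record plate and presented it over the mat. I handed the job in at 18.4 s with the plate still held there.

- **Drawer:** it moved in about 73 mm. A second push to 20 N did not move it further, and both camera views showed the green front flush with the cabinet.
- **Grasp:** the fingers hold bare metal about 37 mm behind the plate's centre, clear of the frosted label, with a 70 N grip. The blank and the other tools were not touched.
- **Presentation:** the label is centred within about 2 mm of the mat's middle, and its top face is about 105 mm above the mat. It is level to within about 1–2°, label up with the notch visible.
- **Steadiness:** joint speeds were near zero at hand-in.

**Checks that disagreed or failed:**
- **Top view:** the arm blocked it at the end, so the final pose was checked only from the side camera.
- **Heading:** two readings of the plate's edges gave -26.4° and -27.7°, against -27° to -28° for the arrow. The third, on the short, blurred far edge, gave -22°. A symmetry fit of the arrow in the side view also gave -22°. I put both down to low resolution and kept -27°.

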